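Seat the finial tray on its pallet board

ROBOT

A 6-joint arm with a two-finger parallel gripper is mounted at the origin on the work surface. World frame = base frame: x ahead of the robot, y to its left, z up, the work surface at z = 0. Lengths are in m, angles in rad, forces in N, time in s.
With the tool pointing down it reaches from about 0.3 to 0.875 m from the base axis. Payload 6.4 kg.
Tool frame: the origin (TCP) lies at the very end of the fingers, on their centre line; the grasp point (between the pads) lies 19 mm behind it; z points along the fingers, y is the direction in which the jaws open and shut (so a half turn about z gives the same grasp; the last joint's range is limited). The gripper opens to 85 mm and grips with 20 to 120 N. Pads are 22 mm wide; open, the fingers measure 114 mm over their backs; the gripper's body (76 mm by 85 mm) begins 54 mm behind the grasp point. The pads swing forward as they close: fully open they stand 13 mm farther back than shut.
Start: joints at [1.115, 0.181, 1.607, -0, 1.354, -0.206], TCP at [0.142, 0.557, 0.231] pointing down, gripper open.
Joint ranges: [-2.99, 2.99], [-0.89, 2.07], [0.3, 2.58], [-1.14, 4.28], [0, 2.63], [-3.12, 3.12]. Speed limits (rad/s): [2.57, 2.57, 3.01, 3.14, 3.14, 3.14].

INTERFACE

Orientations are given as a unit quaternion [w, x, y, z].
In Python, from bench import telemetry, imaging, ctrl gives the robot as it stands.
- The arm moves only by the shell command python3 -m pendant 'ROWS' [OPENING]. ROWS is JSON, a list that holds one entry, the list of rows, each a list of 6 numbers: the shift along the tool's x, y, z in units of 200 mm (1.0 is 200 mm), then the turn, a rotation vector about the tool's x, y, z in units of pi rad (1.0 is pi rad). In form: [[[tx, ty, tz, rx, ry, rz], ...]]. A call has 1 to 12 rows; each row shifts and turns the pose as measured when the row begins, along the tool's axes as they then stand; what a row does not reach is not made up. A row lasts 1/8 s, in which the tool goes at most 62.5 mm and 10.7 degrees, less where a joint would pass 70% of its speed; a pose out of reach is approached as far as the arm can. A call with a number of a shift or a turn outside -1 to 1 is refused whole. A call with a gripper value outside its range is refused whole. OPENING is the closure, from 0 (fully open) to 1 (shut), set as the call begins (- or left out, the last holds). The fingers move at their own pace and stop on an object; the grip force is fixed at half the most. Time passes only in rows, so rows that do not move let the fingers close. It gives the time, the measured TCP pose, the force and the opening at its end, in the units of the state.
- telemetry.get_obs(): the state, without advancing time (a new reading comes with each control period).
- imaging.camera(name): name is "side" or "top" or "wrist"; returns a dict with "pixels" (480x640x3 uint8, blue, green, red), "vfov" (degrees; the focal length in pixels is half the picture's height over the tangent of half this angle, whatever the lens; pixels are square), "cx", "cy" (the principal point, pixels), "R" (3x3) and "t" (3): a world point X has camera coordinates R X + t. Camera axes: x right, y down, z forward; pixel columns grow to the right and rows downward; lengths in m; the calibration is good to about 2 mm. A picture is of the moment at which its call begins. There is no depth.
- ctrl.hand_in(): hands the job in, once; it reports no verdict.
The state is a dict: "time_s": time; "q": joint angles; "dq": joint speeds; "joint_efforts": joint torques, N m; "eef_pos": TCP position; "eef_rot": TCP orientation; "wrist_force": force on the tool from outside, world axes, zero at the start; "torque": the same for the moment, N m; "opening": opening from 0.0 (shut) to 1.0 (fully open).
Only numpy, scipy, OpenCV 4.12 (cv2) and the standard library are available. Lean on these libraries where they do the work, as an engineer would, in place of code of your own. Each camera call takes 0.05 s, during which the arm holds its last target.

TASK

Pull the upright brass keeper rod out of the pallet board and put it, foot down, in the open steel tin. Then slide the parts tray, without lifting it off the board, back against the fence and along it until all four corner pins drop into the board's sockets and the tray sits flush on the deck. Keep the brass finials in the tray, and leave the tin upright and the oil can where it is.

Things in the scene. Friction and masses are not known exactly. Their poses are not given: they have to be found in the camera images.
- board: lower pallet board, fixed to the bench: aluminium deck on dark steel runners. Origin at bench level below the middle of its four sockets; x points to the fence (away from the robot, yaw within 0.15 rad), y left. Flat deck top at z = 45 mm, from x = -145 to +81, y = -155 to +155 mm. Four square sockets, 15 mm wide and 15 mm deep, at x = +-55, y = +-95 mm
- seat (a point): point on the deck's top face, midway between the four sockets: the tray's origin belongs here; axes as the board's
- holder (a point): mouth of the rod holder in the deck, 40 mm in +x from the seat: upright square hole 14 mm wide, 42 mm deep. It lies under the seated tray, so the tray cannot be seated while the rod is in it
- tray: upper parts tray, open-topped, bare steel, 140 (x) by 220 (y) mm, walls 40 mm high and 4 mm thick, floor 4 mm, about 0.5 kg. Origin at the centre of the floor's underside; axes as the board's, turned up to 0.12 rad. Starts riding on its pin tips on the deck (origin 54 mm above the bench), 50 to 70 mm short of its seat in x and up to 45 mm to either side; smooth: it slides with 1 to 4 N
- rod: brass keeper rod, round, 152 mm long, 11 mm wide, with a plain round knob 18 mm wide on its top 30 mm; 0.12 kg. Origin at the centre of its foot, z along the rod to the knob. It stands loose in the rod holder, its knob about 155 mm above the bench
- rod_knob (a point): centre of the rod's knob, 135 mm above its foot: the place to grip it
- rod_foot (a point): centre of the rod's lower end
- tin: open round steel tin, 96 mm wide outside, 88 mm inside, 90 mm high, floor 6 mm thick, 0.8 kg, loose on the bench on one side of the board (left or right). Origin at the centre of its underside. The rod may lean in it
- oilcan: closed grey oil can with a narrow spout, 90 mm wide, 150 mm high, loose on the other side of the board; origin at the centre of its underside. Not to be disturbed
- finial0: small turned brass finial, 24 mm wide, 38 mm high, 0.05 kg, standing loose in the tray; origin at its foot
- finial1: a second such finial in the tray
- finial2: a third such finial in the tray
- fence (a point): middle of the fence's near face, at its foot on the deck, 71 mm in +x from the seat. The fence is a straight steel strip along the board's y, over the whole far edge of the deck, 10 mm thick, its top 30 mm above the deck
- tray_pin (a point): tip of one of the tray's four corner pins: round, 10 mm wide, rounded tips, 9 mm down from the underside, at x = +-55, y = +-95 mm from the tray's origin (this one +55, +95). Seated, the underside lies on the deck (tray origin 45 mm above the bench), 1 mm off the fence, with 2.5 mm of play round each pin
Not all that is in view belongs to the job. Leave any red or turquoise look-alike of the rod alone.

How it is judged:
By the outcome, as a careful person would: the job done as asked, in the order asked, and still so for the second after the job is handed in, with the robot touching nothing.
It also fails if it takes over 61 s, if anything falls off the work surface, if the arm or the gripper's body presses on something with over 40 N, if the wrist force passes 120 N, or if a joint passes its speed limit or range.

## Working session

There is one attempt and no reset: what is moved stays moved. The work goes in short steps, Python scripts to look and compute and a shell command to move; the robot and the scene stay as the last step left them, time stands still between calls to the robot, and variables do not carry over. Pictures are saved under pics/ and viewed, and the job is handed in when it is done.

```bash
ls; mkdir -p pics; python3 - <<'E'
from bench import telemetry, imaging
import cv2,json
print(telemetry.get_obs())
for n in ("side","top","wrist"):
    c=imaging.camera(n); cv2.imwrite(f"pics/{n}0.png",c["pixels"]); print(n,c["vfov"],c["cx"],c["cy"],c["R"],c["t"])
E
```

```text
pics
{'time_s': 0.0, 'q': array([ 1.11475308e+00,  1.81540446e-01,  1.60803437e+00,  2.91118321e-06,
        1.35378324e+00, -2.06299815e-01]), 'dq': array([ 0.0008803 ,  0.00208529, -0.002067  ,  0.00136456,  0.00036499,
       -0.00048965]), 'joint_efforts': array([-1.05847426e-03, -4.44861817e+01, -3.51343453e+01, -3.58713123e-04,
        9.04912275e-03, -4.18276375e-05]), 'eef_pos': array([0.14184423, 0.55665168, 0.23037174]), 'eef_rot': array([-2.88354378e-04,  1.24547713e-01,  9.92213227e-01, -8.34272447e-04]), 'wrist_force': array([ 0.32944468, -0.23048878, -0.67472763]), 'torque': array([ 0.00245511, -0.004459  ,  0.04337605]), 'opening': 1.0042411141104475}
side 52.86191037105469 316.106682728912 242.48184334726983 [[-0.99596998 -0.0864105  -0.02402121]
 [-0.02342901  0.50920513 -0.86032623]
 [ 0.08657294 -0.8562963  -0.50917754]] [0.58036518 0.11732533 1.05931348]
top 51.955371481499974 311.3564109011906 249.36738535869372 [[-0.0177308  -0.99982117 -0.00657682]
 [-0.99621185  0.01822611 -0.08502795]
 [ 0.08513261  0.00504429 -0.99635686]] [0.00765657 0.60192474 1.24981068]
wrist 60.325463727287236 318.49051892817243 239.34707886666254 [[ 0.24687584  0.96904458 -0.00221914]
 [ 0.9332133  -0.23712916  0.26996795]
 [ 0.26108476 -0.06871949 -0.96286675]] [-0.57420179 -0.03453229  0.37855968]
```

View pics/side0.png

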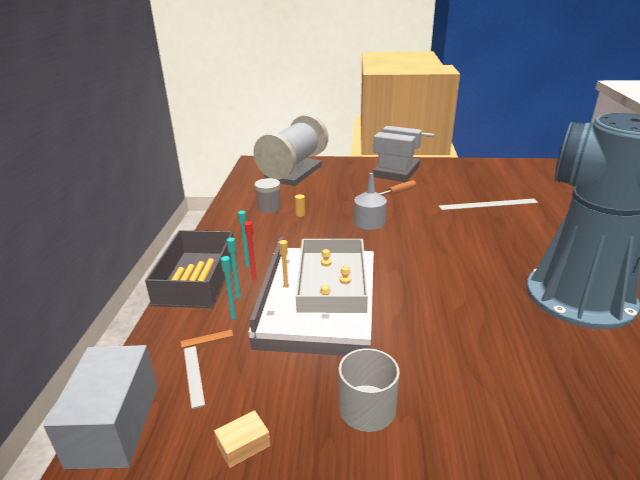

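View pics/top0.png

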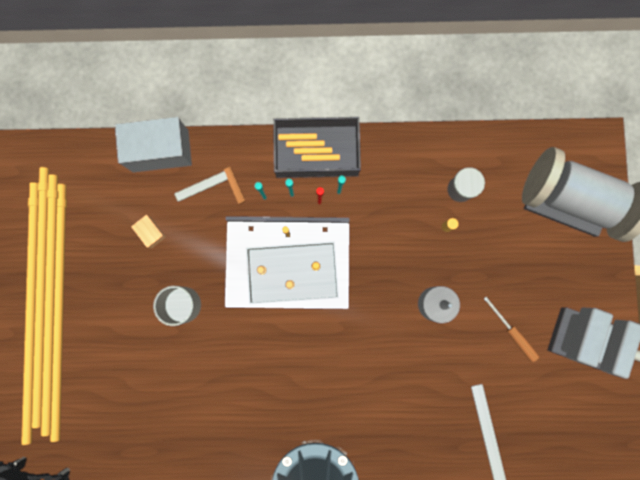

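View pics/wrist0.png

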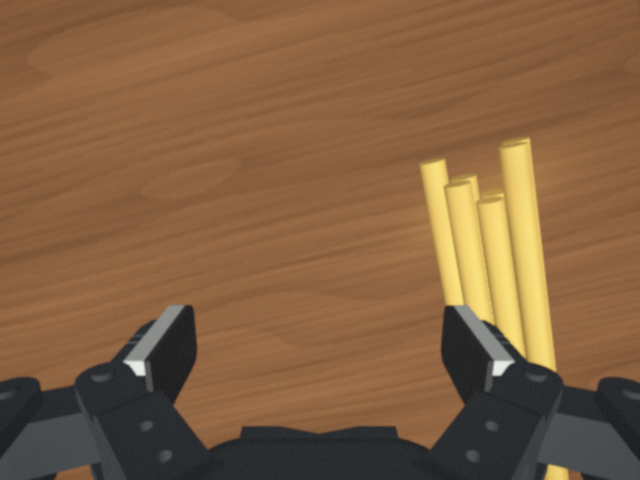

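The brass rod stands at side (284,245 knob) and top (286,230), in the board just before the fence. The red rod at top (320,192) and the turquoise ones at (259,187), (290,183) and (342,181) stand behind the fence, so they are look-alikes. The tin is at top (177,305) and the oil can at (440,304). Next I enlarge both views to confirm the rod and measure.

```bash
python3 - <<'E'
import cv2
s=cv2.imread("pics/side0.png");t=cv2.imread("pics/top0.png")
cv2.imwrite("pics/sidecrop.png",cv2.resize(s[220:360,215:405],None,fx=4,fy=4,interpolation=cv2.INTER_CUBIC))
cv2.imwrite("pics/topcrop.png",cv2.resize(t[170:330,150:360],None,fx=3.75,fy=3.75,interpolation=cv2.INTER_CUBIC)[:600,:800])
E
```

```text
(no output)
```

View pics/sidecrop.png

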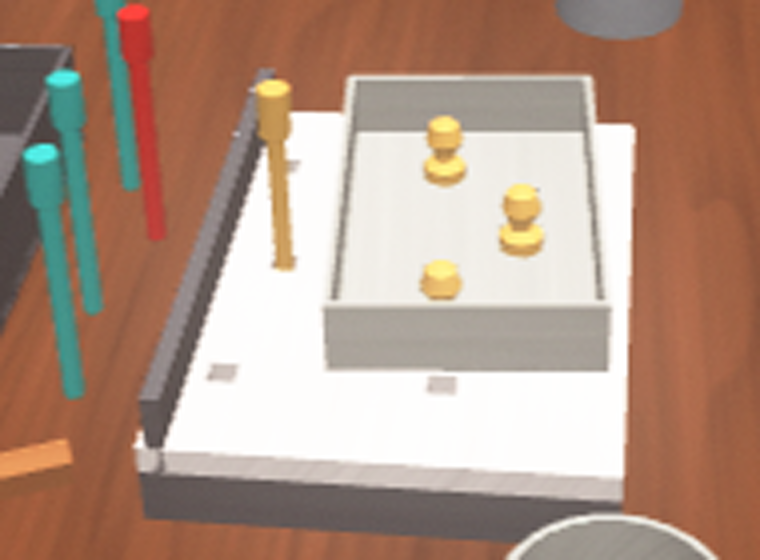

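View pics/topcrop.png

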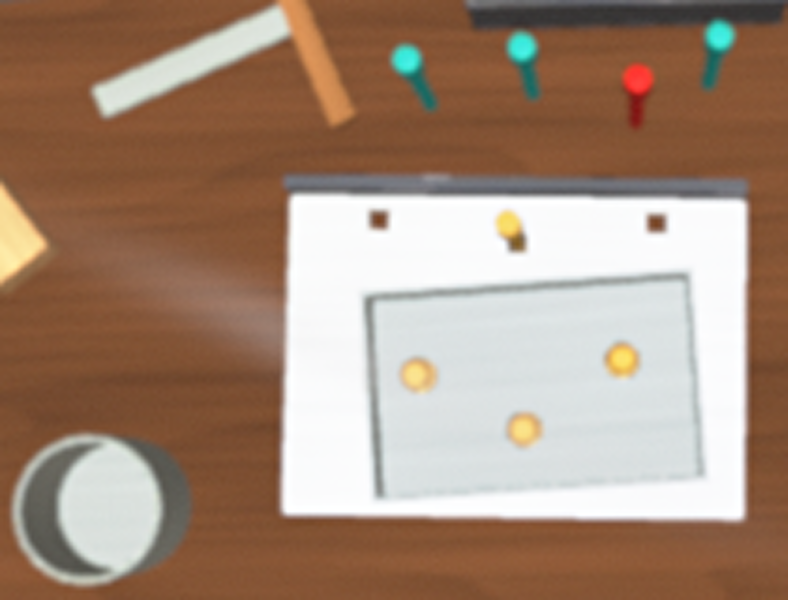

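The crops confirm it: the brass rod (side crop 273,90 to 283,266, top crop 508,222) stands in the deck hole at top crop (516,243). The red and turquoise rods stand behind the fence on the bench. Now I turn these pixels into positions.

```bash
cat > h.py <<'E'
import numpy as np, cv2
from scipy.optimize import least_squares
from bench import telemetry, imaging
def K(c):
    f=240/np.tan(np.radians(c["vfov"])/2); return np.array([[f,0,c["cx"]],[0,f,c["cy"]],[0,0,1]])
def onz(c,p,z):
    R=np.array(c["R"]);t=np.array(c["t"])
    d=R.T@np.linalg.inv(K(c))@np.array([p[0],p[1],1.]); o=-R.T@t
    return o+d*(z-o[2])/d[2]
def proj(c,X):
    X=np.atleast_2d(X); x=(np.array(c["R"])@X.T).T+np.array(c["t"]); u=(K(c)@x.T).T; return u[:,:2]/u[:,2:]
def tri(c1,p1,c2,p2):
    f=lambda X:np.r_[proj(c1,X)[0]-p1,proj(c2,X)[0]-p2]
    r=least_squares(f,[0.5,0,0.05]); return r.x, np.round(r.fun,1)
E
python3 - <<'E'
from h import *
np.set_printoptions(precision=4,suppress=True)
T=imaging.camera("top");S=imaging.camera("side")
import pickle;pickle.dump((T,S),open("cams.pkl","wb"))
t=lambda u,v:np.array([150+u/3.75-.4,170+v/3.75-.4])
s=lambda u,v:np.array([215+u/4-.4,220+v/4-.4])
for n,p in dict(sockFL=(379,219),sockFR=(656,222),hold=(516,243),nl=(283,516),nr=(744,520)).items(): print(n,onz(T,t(*p),.045))
for n,p in dict(sockFL=(223,372),sockNL=(442,385),holdfoot=(283,266)).items(): print('S',n,onz(S,s(*p),.045))
for n,p in dict(tFL=(366,296),tFR=(688,273),tNL=(379,497),tNR=(704,476)).items(): print(n,onz(T,t(*p),.094))
for n,p in dict(tFL=(328,304),tFR=(350,77),tNL=(607,304),tNR=(590,77)).items(): print('S',n,onz(S,s(*p),.094))
print('sockFL',tri(T,t(379,219),S,s(223,372)))
print('knobtop',tri(T,t(508,221),S,s(273,89)))
print('traytopFL',tri(T,t(366,296),S,s(328,304)))
print('tin rim top',onz(T,t(87,509),.09))
print('tin rim side',onz(S,(368.5,374),.09))
for n,p,q in (('f0',(419,373),(441,268)),('f1',(523,428),(521,192)),('f2',(622,358),(444,124))): print(n,tri(T,t(*p),S,s(*q)))
E
```

```text
sockFL [0.6581 0.1512 0.045 ]
sockFR [ 0.6525 -0.0379  0.045 ]
hold [0.6399 0.0578 0.045 ]
nl [0.4576 0.2174 0.045 ]
nr [ 0.4495 -0.0931  0.045 ]
S sockFL [0.6603 0.151  0.045 ]
S sockNL [0.5504 0.1549 0.045 ]
S holdfoot [0.643  0.0599 0.045 ]
tFL [0.6011 0.1538 0.094 ]
tFR [ 0.6123 -0.0571  0.094 ]
tNL [0.4702 0.1462 0.094 ]
tNR [ 0.48   -0.0646  0.094 ]
S tFL [0.6045 0.157  0.094 ]
S tFR [ 0.6181 -0.0596  0.094 ]
S tNL [0.4709 0.1497 0.094 ]
S tNR [ 0.4801 -0.0659  0.094 ]
sockFL (array([0.6594, 0.1513, 0.0452]), array([-0.1, -0.5,  0.4,  0. ]))
knobtop (array([0.6418, 0.0568, 0.154 ]), array([-0. , -0.3,  0.3,  0. ]))
traytopFL (array([0.6035, 0.1543, 0.0918]), array([-0.1, -0.9,  0.7,  0.1]))
tin rim top [0.4657 0.3368 0.09  ]
tin rim side [0.468  0.3477 0.09  ]
f0 (array([0.5517, 0.12  , 0.0905]), array([-0. , -0.6,  0.5,  0. ]))
f1 (array([0.5145, 0.0524, 0.0921]), array([-0. , -0.5,  0.5,  0. ]))
f2 (array([ 0.5591, -0.0128,  0.0925]), array([-0. , -0.7,  0.6,  0. ]))
```

```bash
cat > need.py <<'E'
import sys
from h import *
from scipy.spatial.transform import Rotation as Ro
# target x y z and direction angle (deg) of tool y; prints total shift(units 200mm) and turn(units pi), tool frame now
o=telemetry.get_obs(); q=o["eef_rot"]; R=Ro.from_quat([q[1],q[2],q[3],q[0]])
x,y,z,a=map(float,sys.argv[1:5]); d=R.inv().apply(np.array([x,y,z])-o["eef_pos"])/.2
yd=np.array([np.cos(np.radians(a)),np.sin(np.radians(a)),0]); zd=np.array([0,0,-1.])
Rt=np.c_[np.cross(yd,zd),yd,zd]; r=(R.inv()*Ro.from_matrix(Rt)).as_rotvec()/np.pi
print("t",round(o["time_s"],2),"pos",o["eef_pos"].round(4),"F",o["wrist_force"].round(1),"op",round(o["opening"],3))
print("shift",d.round(3),"rows>=",round(np.linalg.norm(d)*200/62.5,1),"turn",r.round(4))
E
python3 -m pendant '[[[0,0,0,0,0,-0.035],[0,0,0,0,0,-0.035],[0,0,0,0,0,0]]]' 0; python3 need.py .642 .057 .215 88.3
```

```text
time_s: 0.62
eef_pos: [0.1419, 0.5566, 0.2303]
eef_rot: [-0.0, 0.012, 1.0, -0.001]
wrist_force: [0.5, -0.4, 0.5]
opening: 0.999
t 0.62 pos [0.1419 0.5566 0.2303] F [ 0.5 -0.4  0.5] op 0.999
shift [-2.562 -2.436  0.079] rows>= 11.3 turn [-0.0005 -0.0003  0.0016]
```

```bash
python3 -m pendant '[[[-0.21,-0.2,0,0,0,0],[-0.21,-0.2,0,0,0,0],[-0.21,-0.2,0,0,0,0],[-0.21,-0.2,0,0,0,0],[-0.21,-0.2,0,0,0,0],[-0.21,-0.2,0,0,0,0],[-0.21,-0.2,0,0,0,0],[-0.21,-0.2,0,0,0,0],[-0.21,-0.2,0,0,0,0],[-0.21,-0.2,0,0,0,0],[-0.21,-0.2,0,0,0,0]]]'; python3 need.py .642 .057 .215 88.3
```

```text
time_s: 2.0
eef_pos: [0.5994, 0.0897, 0.232]
eef_rot: [0.002, 0.023, 1.0, 0.001]
wrist_force: [0.9, 0.6, 1.5]
opening: 1.001
t 2.0 pos [0.5994 0.0897 0.232 ] F [0.9 0.6 1.5] op 1.001
shift [-0.22  -0.154  0.086] rows>= 0.9 turn [ 0.0007  0.0012 -0.0052]
```

```bash
python3 -m pendant '[[[-0.11,-0.08,0.03,0,0,-0.005],[-0.11,-0.08,0.03,0,0,0],[0,0,0,0,0,0]]]'; python3 need.py .642 .057 .215 88.3; python3 - <<'E'
from h import *
c=imaging.camera("wrist"); cv2.imwrite("pics/w1.png",c["pixels"]); 
X=[[.642,.057,.155],[.642,.057,.045]];print(proj(c,X), proj(c,[[.656,-.038,.045],[.659,.1513,.045]]))
E
```

```text
time_s: 2.38
eef_pos: [0.6457, 0.05, 0.219]
eef_rot: [0.002, 0.022, 1.0, 0.001]
wrist_force: [-0.5, 0.8, -0.9]
opening: 1.005
t 2.38 pos [0.6457 0.05   0.219 ] F [-0.5  0.8 -0.9] op 1.005
shift [0.02  0.034 0.02 ] rows>= 0.1 turn [ 0.0005  0.0013 -0.0045]
[[330.83884912 252.24508818]
 [326.60323386 209.31595642]] [[207.19411318 231.83894409]
 [447.06559426 225.34875108]]
```

View pics/w1.png

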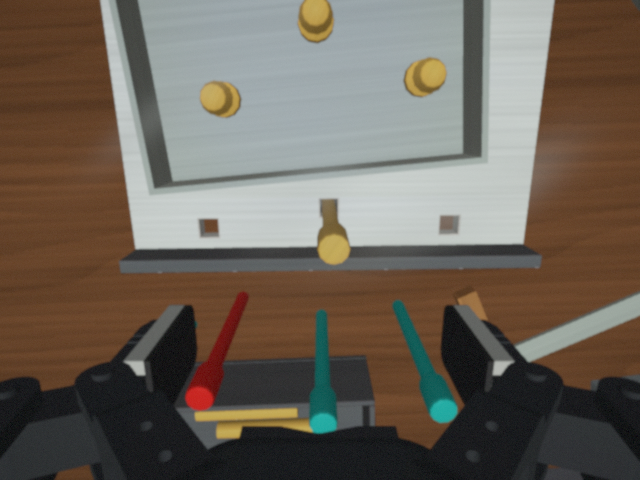

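The wrist view shows the knob at (334,250), where I predicted (331,252), and the sockets also match. I check how close the look-alike rods are before going down.

```bash
python3 - <<'E'
from h import *
import pickle
np.set_printoptions(precision=4,suppress=True)
T,S=pickle.load(open("cams.pkl","rb"))
c=imaging.camera("wrist")
for n,w,t in (("red",(204,385),(320,191)),("tq2",(323,415),(290,182)),("tq1",(439,403),(259,186))): print(n,tri(c,w,T,t))
print(tri(c,(334,248),T,(285,229)))
E
python3 need.py .642 .0572 .17 88.3
```

```text
red (array([ 0.7336, -0.0256,  0.1331]), array([-0.2, -0.1, -0.6, -0.4]))
tq2 (array([0.7554, 0.0492, 0.1382]), array([-0.5, -0.1, -2. , -0.2]))
tq1 (array([0.7438, 0.1206, 0.1458]), array([-0.3,  0.1, -1.2,  0.4]))
(array([0.641 , 0.0597, 0.1489]), array([-0.2, -0. , -1.1, -0.2]))
t 2.48 pos [0.6446 0.0517 0.2196] F [ 0.7  0.2 -0.6] op 1.003
shift [0.015 0.026 0.248] rows>= 0.8 turn [ 0.0007  0.0013 -0.0037]
```

```bash
python3 -m pendant '[[[0.015,0.028,0.12,0,0,0],[0,0,0.12,0,0,0],[0,0,0.12,0,0,0],[0,0,0.1,0,0,0],[0,0,0,0,0,0]]]'; python3 need.py .6415 .0575 .119 88.3
```

```text
time_s: 3.1
eef_pos: [0.6403, 0.0628, 0.1281]
eef_rot: [0.003, 0.02, 1.0, 0.001]
wrist_force: [0.1, -0.7, 0.1]
opening: 0.998
t 3.1 pos [0.6403 0.0628 0.1281] F [ 0.1 -0.7  0.1] op 0.998
shift [-0.007 -0.027  0.045] rows>= 0.2 turn [ 0.001   0.0022 -0.0032]
```

```bash
python3 -m pendant '[[[-0.006,-0.026,0.045,0,0,0],[0,0,0,0,0,0],[0,0,0,0,0,0]]]'; python3 need.py .6415 .0575 .119 88.3
python3 -m pendant '[[[0,0,0,0,0,0],[0,0,0,0,0,0],[0,0,0,0,0,0],[0,0,0,0,0,0],[0,0,0,0,0,0],[0,0,0,0,0,0]]]' 1;python3 - <<'E'
from h import *
c=imaging.camera("wrist"); cv2.imwrite("pics/w2.png",c["pixels"]); 
E
```

```text
time_s: 3.48
eef_pos: [0.6429, 0.0573, 0.1212]
eef_rot: [0.005, 0.02, 1.0, 0.001]
wrist_force: [-0.1, 0.3, -0.0]
opening: 1.001
t 3.48 pos [0.6429 0.0573 0.1212] F [-0.1  0.3 -0. ] op 1.001
shift [0.007 0.001 0.011] rows>= 0.0 turn [ 0.0009  0.0035 -0.0032]
time_s: 4.22
eef_pos: [0.6438, 0.0572, 0.1226]
eef_rot: [0.007, 0.02, 1.0, 0.001]
wrist_force: [0.0, 0.4, 0.5]
opening: 0.192
```

View pics/w2.png

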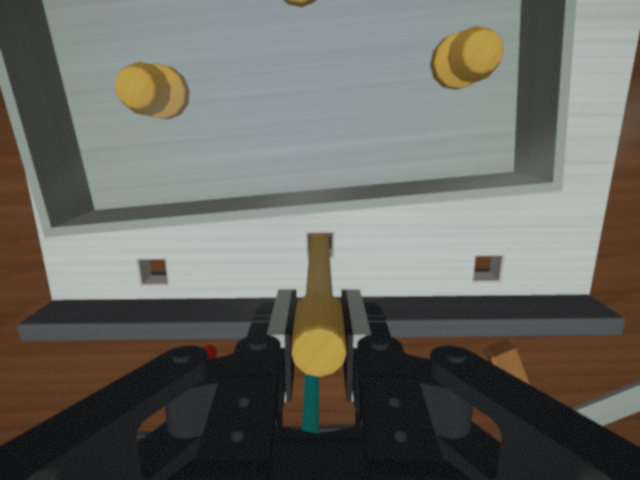

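The pads hold the knob (320,330), with the opening stopped at 0.19. Now I lift.

```bash
python3 -m pendant '[[[0,0,-0.05,0,0.002,0],[0,0,-0.1,0,0,0],[0,0,-0.1,0,0,0],[0,0,-0.12,0,0,0],[0,0,-0.15,0,0,0],[0,0,-0.12,0,0,0],[0,0,0,0,0,0]]]'; python3 need.py .467 .340 .25 88.3;python3 - <<'E'
from h import *
for n in ("side","top"):
    c=imaging.camera(n); cv2.imwrite(f"pics/{n}3.png",c["pixels"]); 
E
```

```text
time_s: 5.15
eef_pos: [0.6435, 0.0569, 0.2632]
eef_rot: [0.006, 0.02, 1.0, 0.001]
wrist_force: [0.3, -0.2, -0.8]
opening: 0.193
t 5.15 pos [0.6435 0.0569 0.2632] F [ 0.3 -0.2 -0.8] op 0.193
shift [0.939 1.379 0.058] rows>= 5.3 turn [ 0.0008  0.0038 -0.0033]
```

View pics/side3.png

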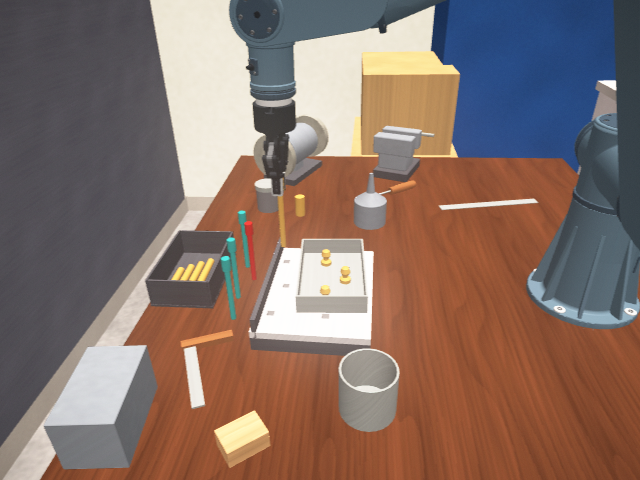

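```bash
python3 - <<'E'
from h import *
import pickle
T,S=pickle.load(open("cams.pkl","rb"))
a=np.linspace(0,2*np.pi,100)
out=[]
for c,im,cen in ((T,"top0",(177,306)),(S,"side0",(369,388))):
    I=cv2.imread(f"pics/{im}.png"); I=cv2.resize(I[cen[1]-45:cen[1]+45,cen[0]-45:cen[0]+45],None,fx=4.4,fy=4.4,interpolation=cv2.INTER_CUBIC)
    for (x,y),col in (((.466,.337),(0,0,255)),((.467,.342),(0,255,0))):
        P=np.c_[x+.048*np.cos(a),y+.048*np.sin(a),0*a+.09]
        u=((proj(c,P)-np.array(cen)+45.5)*4.4).astype(int); cv2.polylines(I,[u],True,col,1)
    out.append(I)
cv2.imwrite("pics/tin.png",np.hstack(out))
E
```

```text
(no output)
```

View pics/tin.png

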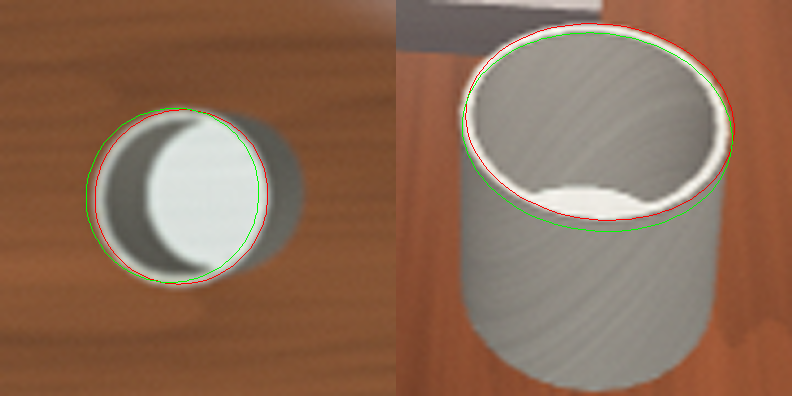

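The red ring fits in both views, so the tin is at (0.467, 0.336).

```bash
python3 -m pendant '[[[0.08,0.11,0,0,0,0],[0.15,0.22,0,0,0,0],[0.15,0.22,0,0,0,0],[0.15,0.22,0,0,0,0],[0.15,0.22,0,0,0,0],[0.15,0.22,0,0,0,0],[0.08,0.11,0,0,0,0],[0,0,0,0,0,0]]]'; python3 need.py .467 .336 .25 88.3
```

```text
time_s: 6.25
eef_pos: [0.4527, 0.3396, 0.2485]
eef_rot: [-0.007, 0.019, 1.0, 0.0]
wrist_force: [0.6, -0.5, -1.1]
opening: 0.19
t 6.25 pos [0.4527 0.3396 0.2485] F [ 0.6 -0.5 -1.1] op 0.19
shift [-0.072 -0.015 -0.008] rows>= 0.2 turn [ 0.0001 -0.0046 -0.0026]
```

```bash
python3 -m pendant '[[[-0.07,-0.015,0,0,-0.004,0],[0,0,0,0,0,0]]]'; python3 need.py .467 .336 .13 88.3;python3 - <<'E'
from h import *
o=[]
for n,c0 in (("side",(369,330)),("top",(177,290))):
    c=imaging.camera(n); o.append(cv2.resize(c["pixels"][c0[1]-100:c0[1]+100,c0[0]-100:c0[0]+100],None,fx=2,fy=2))
cv2.imwrite("pics/t4.png",np.hstack(o))
E
```

```text
time_s: 6.5
eef_pos: [0.467, 0.3349, 0.2471]
eef_rot: [-0.001, 0.019, 1.0, -0.001]
wrist_force: [0.0, 0.5, -1.0]
opening: 0.193
t 6.5 pos [0.467  0.3349 0.2471] F [ 0.   0.5 -1. ] op 0.193
shift [-0.001  0.006  0.585] rows>= 1.9 turn [-0.0004 -0.0008 -0.0026]
```

View pics/t4.png

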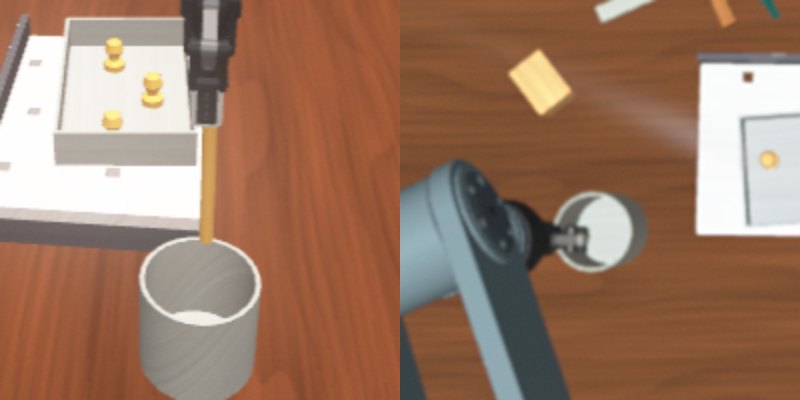

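Rod foot hangs above the tin (side crop 207,240). Now I lower it.

```bash
python3 -m pendant '[[[0,0.005,0.1,0,0,0],[0,0,0.15,0,0,0],[0,0,0.15,0,0,0],[0,0,0.1,0,0,0],[0,0,0.04,0,0,0],[0,0,0,0,0,0]]]'; python3 need.py .467 .336 .127 88.3
```

```text
time_s: 7.35
eef_pos: [0.4703, 0.3323, 0.1374]
eef_rot: [-0.0, 0.023, 1.0, -0.0]
wrist_force: [-0.3, -0.2, -0.6]
opening: 0.188
t 7.35 pos [0.4703 0.3323 0.1374] F [-0.3 -0.2 -0.6] op 0.188
shift [0.017 0.018 0.052] rows>= 0.2 turn [-0.     -0.0003 -0.0053]
```

```bash
python3 -m pendant '[[[0.016,0.018,0.025,0,0,0],[0,0,0.025,0,0,0],[0,0,0,0,0,0]]]'; python3 need.py .467 .336 .127 88.3
```

```text
time_s: 7.72
eef_pos: [0.4685, 0.3368, 0.1291]
eef_rot: [0.001, 0.023, 1.0, 0.001]
wrist_force: [0.3, -0.6, -1.1]
opening: 0.193
t 7.72 pos [0.4685 0.3368 0.1291] F [ 0.3 -0.6 -1.1] op 0.193
shift [ 0.007 -0.005  0.01 ] rows>= 0.0 turn [ 0.0005  0.0008 -0.0054]
```

```bash
python3 -m pendant '[[[0,0,0.015,0,0,0],[0,0,0,0,0,0]]]'; python3 -m pendant '[[[0,0,0,0,0,0],[0,0,0,0,0,0],[0,0,0,0,0,0],[0,0,0,0,0,0],[0,0,0,0,0,0]]]' 0; python3 need.py .467 .336 .25 88.3;python3 - <<'E'
from h import *
o=[]
for n,c0 in (("side",(369,330)),("top",(177,290))):
    c=imaging.camera(n); o.append(cv2.resize(c["pixels"][c0[1]-100:c0[1]+100,c0[0]-100:c0[0]+100],None,fx=2,fy=2))
cv2.imwrite("pics/t5.png",np.hstack(o))
E
```

```text
time_s: 7.98
eef_pos: [0.4687, 0.3371, 0.1264]
eef_rot: [0.002, 0.023, 1.0, 0.001]
wrist_force: [-0.4, -0.3, -0.6]
opening: 0.187
time_s: 8.6
eef_pos: [0.4694, 0.3374, 0.1274]
eef_rot: [0.002, 0.023, 1.0, 0.001]
wrist_force: [-0.0, -0.9, -0.1]
opening: 0.993
t 8.6 pos [0.4694 0.3374 0.1274] F [-0.  -0.9 -0.1] op 0.993
shift [ 0.009 -0.006 -0.613] rows>= 2.0 turn [ 0.0009  0.0016 -0.0054]
```

View pics/t5.png

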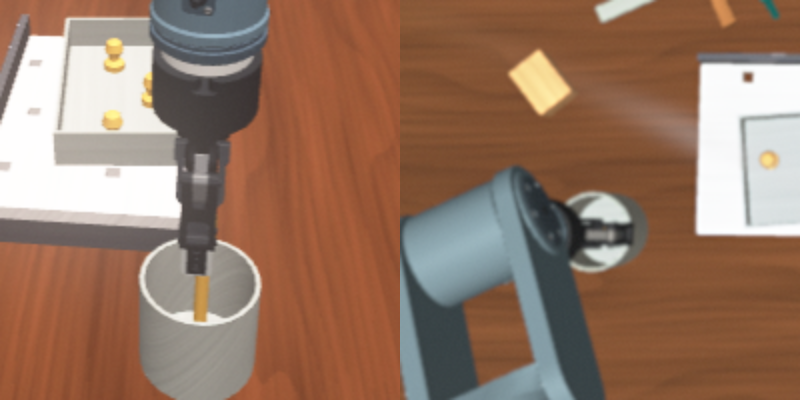

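The fingers are open and the rod stands in the tin (side crop 202,290). I back off upward.

```bash
python3 -m pendant '[[[0,0,-0.05,0,0,0],[0,0,-0.15,0,0,0],[0,0,-0.2,0,0,0],[0,0,-0.25,0,0,0],[0,0,0,0,0,0]]]'; python3 need.py .43 .05 .25 88.3;python3 - <<'E'
from h import *
o=[]
for n,c0 in (("side",(369,330)),("top",(177,290))):
    c=imaging.camera(n); o.append(cv2.resize(c["pixels"][c0[1]-100:c0[1]+100,c0[0]-100:c0[0]+100],None,fx=2,fy=2))
cv2.imwrite("pics/t6.png",np.hstack(o))
E
```

```text
time_s: 9.32
eef_pos: [0.4688, 0.337, 0.2638]
eef_rot: [0.003, 0.023, 1.0, 0.002]
wrist_force: [0.0, -0.6, -0.1]
opening: 1.004
t 9.32 pos [0.4688 0.337  0.2638] F [ 0.  -0.6 -0.1] op 1.004
shift [ 0.128 -1.443  0.064] rows>= 4.6 turn [ 0.001   0.0018 -0.0054]
```

View pics/t6.png

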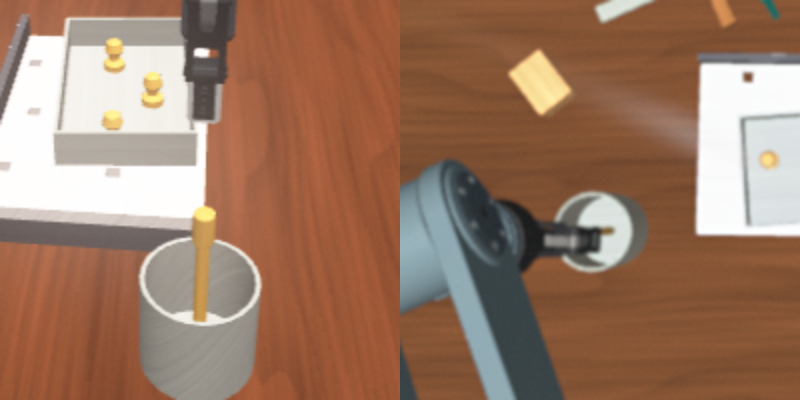

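The rod stands upright in the tin (side crop 202,260). Next is the tray: I go to its near side and push it with both open fingers, which also squares it up.

```bash
python3 -m pendant '[[[0.03,-0.28,0.02,0,0,-0.003],[0.03,-0.28,0.02,0,0,-0.003],[0.03,-0.28,0.02,0,0,0],[0.03,-0.28,0.02,0,0,0],[0.02,-0.28,0.02,0,0,0],[0,0,0,0,0,0]]]'; python3 need.py .440 .043 .12 88.3
```

```text
time_s: 10.18
eef_pos: [0.4226, 0.0492, 0.2291]
eef_rot: [-0.009, 0.013, 1.0, -0.001]
wrist_force: [-0.8, 1.4, -0.6]
opening: 1.001
t 10.18 pos [0.4226 0.0492 0.2291] F [-0.8  1.4 -0.6] op 1.001
shift [-0.097 -0.028  0.544] rows>= 1.8 turn [-0.0007 -0.0055  0.0014]
```

```bash
python3 -m pendant '[[[-0.09,-0.03,0.1,0,-0.005,0.001],[0,0,0.2,0,0,0],[0,0,0.2,0,0,0],[0,0,0.04,0,0,0],[0,0,0,0,0,0]]]'; python3 need.py .440 .043 .052 88.3;python3 - <<'E'
from h import *
c=imaging.camera("wrist"); cv2.imwrite("pics/w7.png",c["pixels"]); 
E
```

```text
time_s: 10.8
eef_pos: [0.4379, 0.045, 0.1152]
eef_rot: [-0.004, 0.014, 1.0, 0.0]
wrist_force: [-0.6, -0.5, 0.3]
opening: 1.0
t 10.8 pos [0.4379 0.045  0.1152] F [-0.6 -0.5  0.3] op 1.0
shift [-0.013 -0.01   0.316] rows>= 1.0 turn [ 0.0001 -0.0023  0.0003]
```

View pics/w7.png

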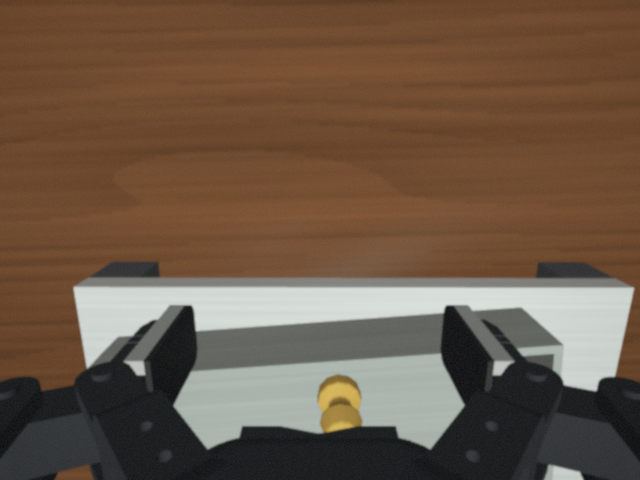

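```bash
python3 - <<'E'
from h import *
c=imaging.camera("side"); cv2.imwrite("pics/s7.png",cv2.resize(c["pixels"][180:330,240:440],None,fx=4,fy=4)); 
w=imaging.camera("wrist"); print(proj(w,[[.470,.146,.094],[.480,-.065,.094]]))
E
```

```text
[[546.57268498 350.37216479]
 [ 80.40531642 381.50160081]]
```

View pics/s7.png

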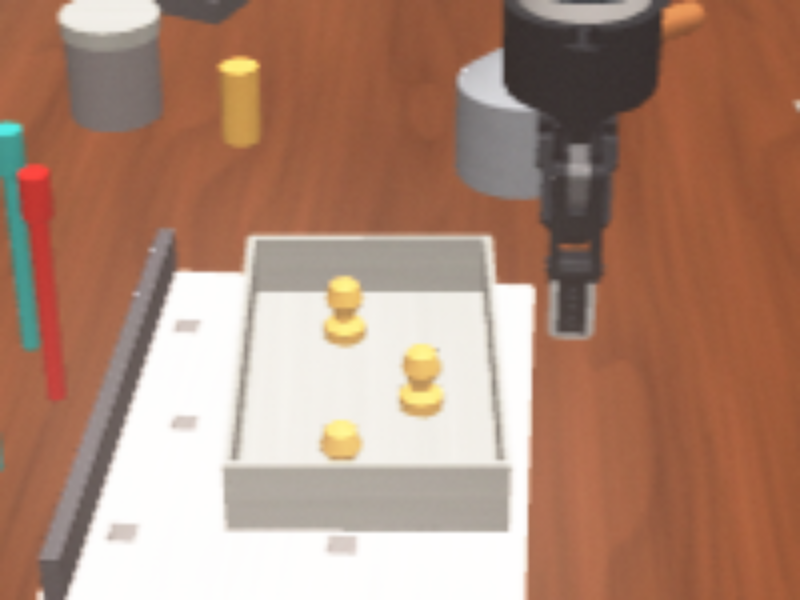

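The fingers are clear of the wall: finger at (572,310), near wall edge at (500,400). I go down and then push.

```bash
python3 -m pendant '[[[0,-0.01,0.15,0,0,0],[0,0,0.12,0,0,0],[0,0,0.04,0,-0.002,0],[0,0,0,0,0,0]]]'; python3 need.py .44 .043 .053 88.3;python3 - <<'E'
from h import *
c=imaging.camera("side"); cv2.imwrite("pics/s8.png",cv2.resize(c["pixels"][180:330,240:440],None,fx=4,fy=4)); 
E
```

```text
time_s: 11.45
eef_pos: [0.4446, 0.0419, 0.0592]
eef_rot: [0.008, 0.014, 1.0, -0.001]
wrist_force: [-0.1, 0.4, 0.1]
opening: 1.003
t 11.45 pos [0.4446 0.0419 0.0592] F [-0.1  0.4  0.1] op 1.003
shift [0.023 0.005 0.031] rows>= 0.1 turn [-0.0006  0.0049  0.0005]
```

View pics/s8.png

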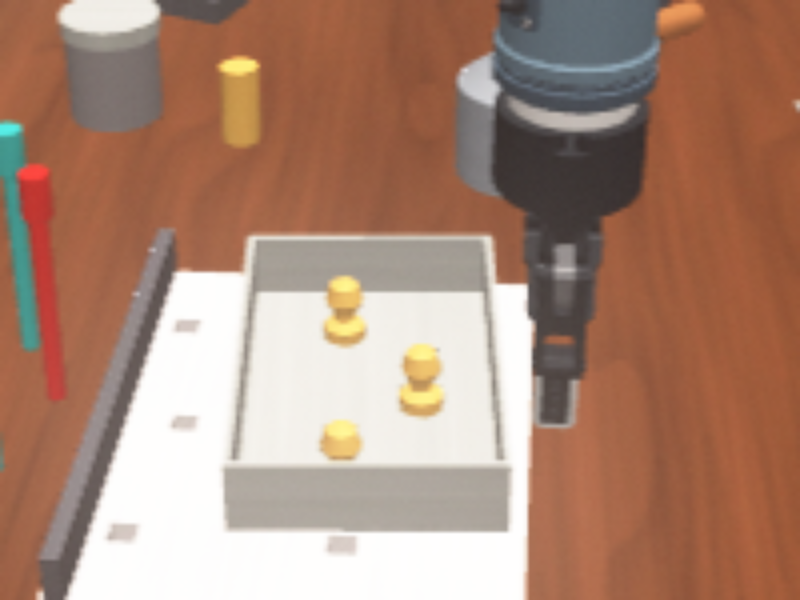

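```bash
python3 -m pendant '[[[0,0.005,0.02,0,0.005,0],[-0.02,0,0,0,0,0],[-0.025,0,0,0,0,0],[-0.025,0,0,0,0,0],[-0.025,0,0,0,0,0],[-0.025,0,0,0,0,0],[-0.025,0,0,0,0,0],[0,0,0,0,0,0]]]'; python3 need.py .52 .043 .055 88.3
```

```text
time_s: 12.5
eef_pos: [0.4771, 0.0422, 0.0572]
eef_rot: [0.0, 0.014, 1.0, -0.001]
wrist_force: [-0.1, -0.3, -0.4]
opening: 1.001
t 12.5 pos [0.4771 0.0422 0.0572] F [-0.1 -0.3 -0.4] op 1.001
shift [-0.214  0.01   0.011] rows>= 0.7 turn [-0.0007  0.0003  0.0007]
```

```bash
python3 -m pendant '[[[-0.02,0,0.01,0,0,0],[-0.025,0,0,0,0,0],[-0.025,0,0,0,0,0],[-0.025,0,0,0,0,0],[-0.02,0,0,0,0,0],[0,0,0,0,0,0]]]'; python3 need.py .52 .043 .055 88.3;python3 - <<'E'
from h import *
c=imaging.camera("side"); cv2.imwrite("pics/s9.png",cv2.resize(c["pixels"][180:330,240:440],None,fx=4,fy=4)); 
E
```

```text
time_s: 13.25
eef_pos: [0.5015, 0.0413, 0.055]
eef_rot: [0.0, 0.014, 1.0, -0.001]
wrist_force: [0.3, 0.6, 0.0]
opening: 0.997
t 13.25 pos [0.5015 0.0413 0.055 ] F [0.3 0.6 0. ] op 0.997
shift [-0.092  0.011 -0.   ] rows>= 0.3 turn [-0.0007  0.0001  0.0006]
```

View pics/s9.png

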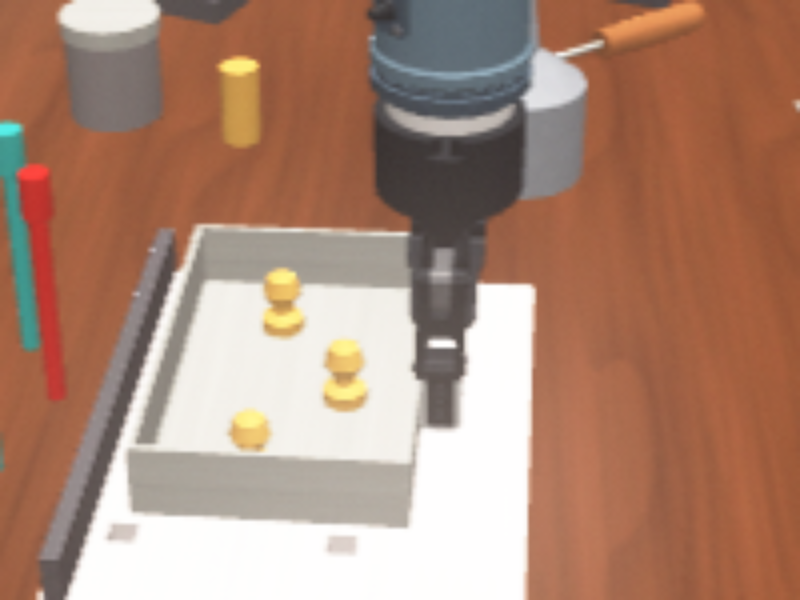

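The tray is now square to the fence, with its far corner at (133,450) still short of it. I keep pushing.

```bash
python3 -m pendant '[[[-0.02,0,0,0,0,0],[-0.025,0,0,0,0,0],[-0.025,0,0,0,0,0],[-0.015,0,0,0,0,0],[0,0,0,0,0,0]]]'; python3 need.py .52 .043 .055 88.3; python3 -m pendant '[[[-0.015,0,0,0,0,0],[-0.015,0,0,0,0,0]]]'; python3 need.py .52 .043 .055 88.3;python3 - <<'E'
from h import *
c=imaging.camera("side"); cv2.imwrite("pics/s10.png",cv2.resize(c["pixels"][180:330,240:440],None,fx=4,fy=4)); 
E
```

```text
time_s: 13.92
eef_pos: [0.519, 0.0409, 0.0548]
eef_rot: [-0.0, 0.014, 1.0, -0.001]
wrist_force: [0.0, -0.6, -0.2]
opening: 1.002
t 13.93 pos [0.519  0.0409 0.0548] F [ 0.  -0.6 -0.2] op 1.002
shift [-0.004  0.011 -0.001] rows>= 0.0 turn [-0.0007 -0.0002  0.0006]
time_s: 14.18
eef_pos: [0.5206, 0.0412, 0.0536]
eef_rot: [-0.006, 0.014, 1.0, -0.001]
wrist_force: [-15.6, -2.0, 7.5]
opening: 0.999
t 14.18 pos [0.5206 0.0412 0.0536] F [-15.6  -2.    7.5] op 0.999
shift [ 0.003  0.009 -0.007] rows>= 0.0 turn [-0.0005 -0.0036  0.0003]
```

View pics/s10.png

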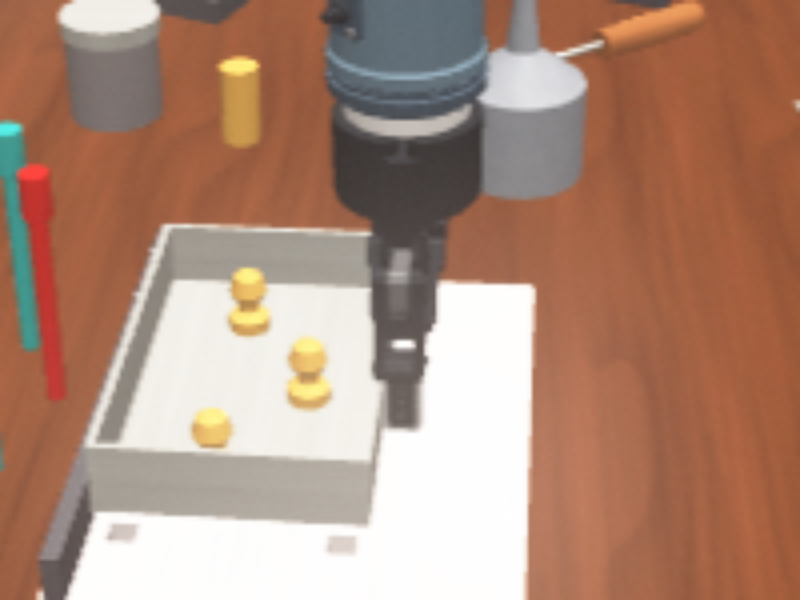

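The tray is against the fence (15.6 N reaction, far corner at (92,448)). I back off, lift, and turn the gripper 90° to push along the fence from the right.

```bash
python3 -m pendant '[[[0.06,0,0,0,0,0],[0.1,0,0,0,-0.003,0],[0,0,-0.2,0,0,0],[0,0,-0.25,0,0,0],[0,0,-0.15,0,0,0],[0,0,0,0,0,0]]]'; python3 need.py .6 -.1 .17 -1.7; python3 - <<'E'
from h import *
print(telemetry.get_obs()["q"].round(3))
for n in ("side","top"):
    c=imaging.camera(n); cv2.imwrite(f"pics/{n}11.png",c["pixels"])
    if n=="top": cv2.imwrite("pics/top11c.png",cv2.resize(c["pixels"][200:330,210:370],None,fx=4.5,fy=4.5,interpolation=cv2.INTER_CUBIC))
    else: cv2.imwrite("pics/side11c.png",cv2.resize(c["pixels"][220:360,215:405],None,fx=4,fy=4,interpolation=cv2.INTER_CUBIC))
E
```

```text
time_s: 14.98
eef_pos: [0.4875, 0.0423, 0.1772]
eef_rot: [0.002, 0.014, 1.0, -0.001]
wrist_force: [0.2, 0.9, 0.3]
opening: 1.001
t 14.97 pos [0.4875 0.0423 0.1772] F [0.2 0.9 0.3] op 1.001
shift [-0.583 -0.695  0.039] rows>= 2.9 turn [4.000e-04 1.200e-03 5.003e-01]
[-1.560e-01  4.300e-02  1.874e+00 -1.000e-03  1.221e+00 -1.697e+00]
```

View pics/top11c.png

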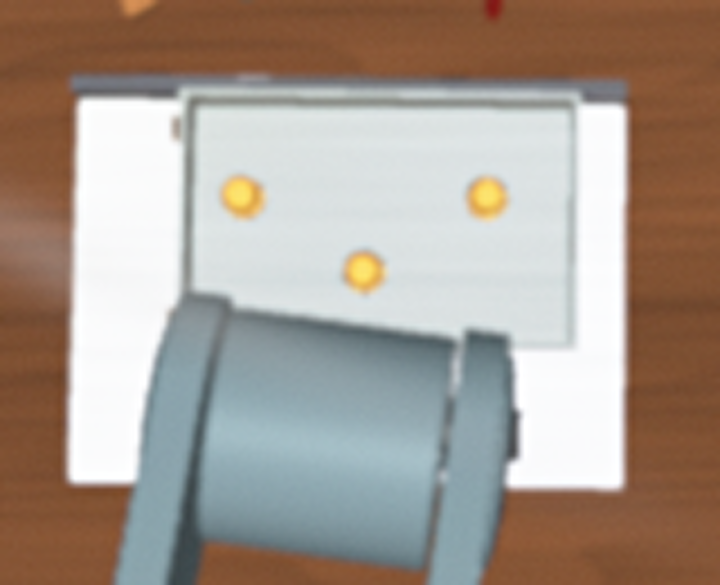

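View pics/side11c.png

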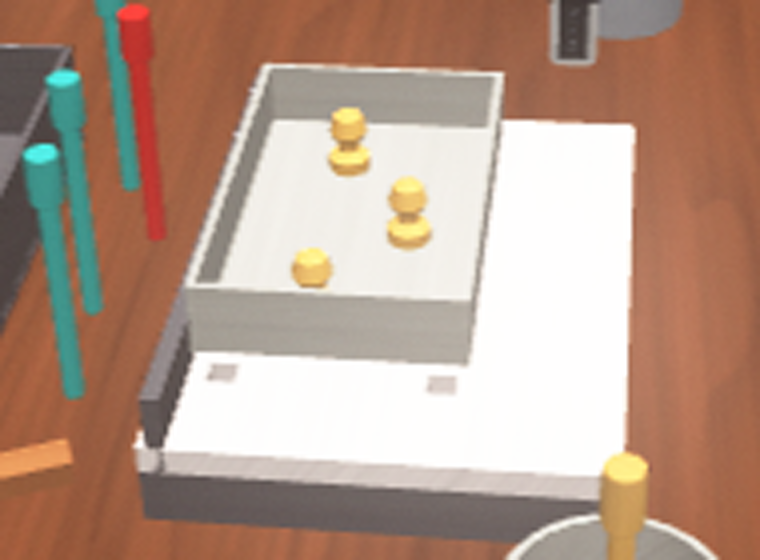

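```bash
python3 - <<'E'
from h import *
import pickle
np.set_printoptions(precision=4,suppress=True)
T,S=pickle.load(open("cams.pkl","rb"))
t=lambda u,v:(210+u/4.5-.4,200+v/4.5-.4); s=lambda u,v:(215+u/4-.4,220+v/4-.4)
y=np.array([.029,.9996]);x=np.array([.9996,-.029]);seat=np.array([.6013,.0583])
for n,P in (('TFL',onz(T,t(180,89),.094)),('TFR',onz(T,t(580,96),.094)),('TNR',onz(T,t(575,347),.094)),('SFL',onz(S,s(188,290),.094)),('SFR',onz(S,s(267,65),.094)),('SNR',onz(S,s(503,73),.094)),('SNL',onz(S,s(470,301),.094))):
    d=P[:2]-seat; print(n,P,"board",d@x,d@y)
E
```

```text
TFL [0.6731 0.1474 0.094 ] board 0.06918295265621345 0.09111107237018044
TFR [ 0.6651 -0.0716  0.094 ] board 0.06757716793813667 -0.127950209564811
TNR [ 0.5281 -0.0658  0.094 ] board -0.0695982513837543 -0.12614622262077904
SFL [0.6742 0.1495 0.094 ] board 0.07025337920928502 0.09328192120377289
SFR [ 0.6683 -0.0713  0.094 ] board 0.07077006252325631 -0.1276363830842498
SNR [ 0.5301 -0.0682  0.094 ] board -0.06748818979935008 -0.12853466067612068
SNL [0.5365 0.1509 0.094 ] board -0.06749218241916255 0.09068656610276431
```

```bash
python3 -m pendant '[[[-0.18,-0.23,0,0,0,0],[-0.18,-0.23,0,0,0,0],[-0.18,-0.23,0,0,0,0.0],[0,0,0,0,0,0.055],[0,0,0,0,0,0.055],[0,0,0,0,0,0.055],[0,0,0,0,0,0.055],[0,0,0,0,0,0.055],[0,0,0,0,0,0.055],[0,0,0,0,0,0.055],[0,0,0,0,0,0.055],[0,0,0,0,0,0.055]]]'; python3 need.py .590 -.097 .12 -1.7
```

```text
time_s: 16.58
eef_pos: [0.5786, -0.0986, 0.1435]
eef_rot: [-0.019, 0.729, 0.684, -0.01]
wrist_force: [-0.4, 0.7, 0.5]
opening: 0.996
t 16.57 pos [ 0.5786 -0.0986  0.1435] F [-0.4  0.7  0.5] op 0.996
shift [0.01  0.061 0.115] rows>= 0.4 turn [-0.0131 -0.004  -0.0109]
```

```bash
python3 -m pendant '[[[0.01,0.06,0,-0.013,-0.004,-0.011],[0,0,0,0,0,0],[0,0,0,0,0,0]]]'; python3 need.py .590 -.097 .12 -1.7;python3 - <<'E'
from h import *
c=imaging.camera("side"); cv2.imwrite("pics/s12.png",cv2.resize(c["pixels"][150:330,240:440],None,fx=3.3,fy=3.3)); 
c=imaging.camera("wrist"); cv2.imwrite("pics/w12.png",c["pixels"])
E
```

```text
time_s: 16.95
eef_pos: [0.5873, -0.0964, 0.1369]
eef_rot: [-0.004, 0.718, 0.696, -0.002]
wrist_force: [-0.6, -0.0, 0.4]
opening: 0.996
t 16.95 pos [ 0.5873 -0.0964  0.1369] F [-0.6 -0.   0.4] op 0.996
shift [-0.003  0.014  0.084] rows>= 0.3 turn [-0.0029 -0.001  -0.0006]
```

View pics/s12.png

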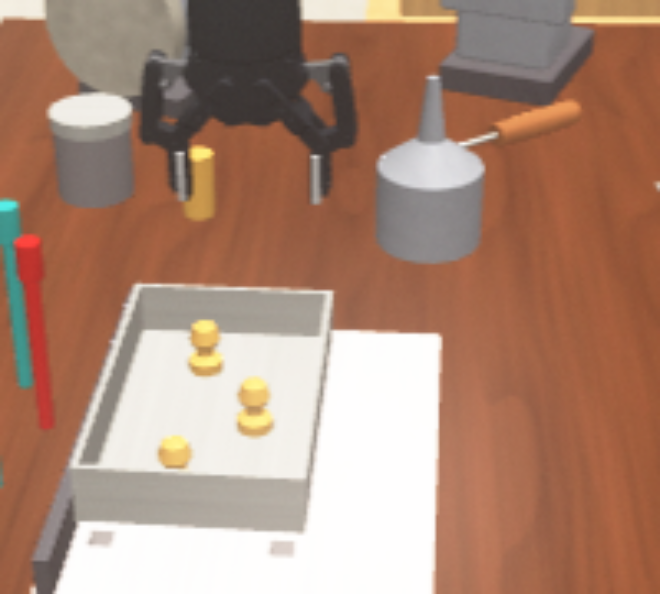

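View pics/w12.png

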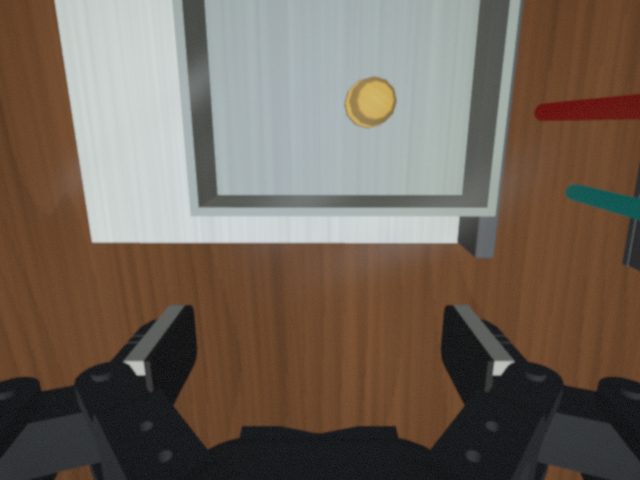

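Both fingers hang to the right of the tray (its right wall is at side row 290), clear of the fence and the can. I go down and push left.

```bash
python3 -m pendant '[[[0,0.01,0.14,-0.002,0,0],[0,0,0.15,0,0,0],[0,0,0.1,0,0,0],[0,0,0,-0.001,0,0],[0,0,0,0,0,0]]]'; python3 need.py .590 -.085 .055 -1.7
```

```text
time_s: 17.68
eef_pos: [0.5904, -0.0974, 0.0588]
eef_rot: [0.0, 0.719, 0.695, 0.002]
wrist_force: [0.2, 0.6, -0.1]
opening: 0.998
t 17.68 pos [ 0.5904 -0.0974  0.0588] F [ 0.2  0.6 -0.1] op 0.998
shift [ 0.062 -0.004  0.019] rows>= 0.2 turn [ 0.0011 -0.0006 -0.001 ]
```

```bash
python3 -m pendant '[[[0.02,0,0.015,0.001,0,0],[0.025,0,0,0,0,0],[0.025,0,0,0,0,0],[0.025,0,0,0,0,0],[0.02,0,0,0,0,0],[0.02,0,0,0,0,0],[0.015,0,0,0,0,0],[0,0,0,0,0,0]]]'; python3 need.py .590 -.062 .055 -1.7;python3 - <<'E'
from h import *
c=imaging.camera("side"); cv2.imwrite("pics/s13.png",cv2.resize(c["pixels"][220:360,215:405],None,fx=4,fy=4,interpolation=cv2.INTER_CUBIC)); 
E
```

```text
time_s: 18.68
eef_pos: [0.593, -0.0658, 0.0586]
eef_rot: [0.001, 0.718, 0.696, 0.001]
wrist_force: [0.5, -0.2, 0.6]
opening: 1.004
t 18.68 pos [ 0.593  -0.0658  0.0586] F [ 0.5 -0.2  0.6] op 1.004
shift [ 0.018 -0.016  0.018] rows>= 0.1 turn [ 0.0013 -0.     -0.0008]
```

View pics/s13.png

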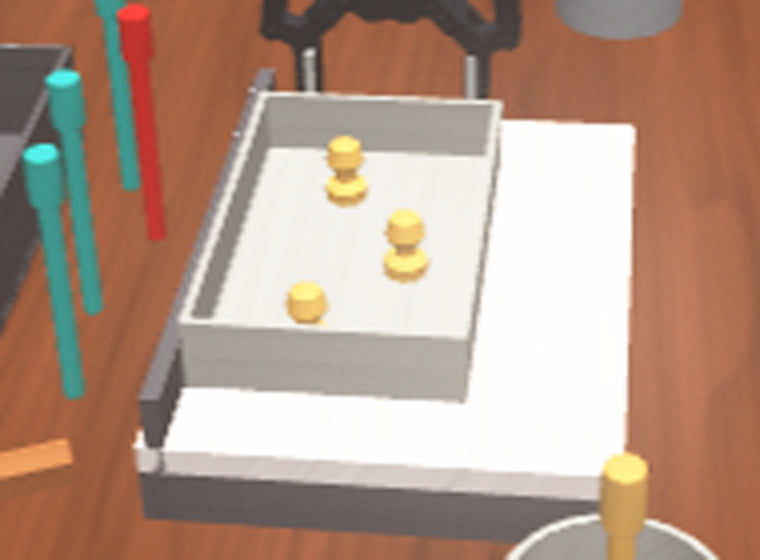

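```bash
cat > m.py <<'E'
from h import *
import pickle
T,S=pickle.load(open("cams.pkl","rb"))
y=np.array([.029,.9996]);x=np.array([.9996,-.029]);seat=np.array([.6013,.0583])
def pred(dx,dy,yaw,z0):
    R=np.array([[np.cos(yaw),-np.sin(yaw)],[np.sin(yaw),np.cos(yaw)]]); out={}
    for n,p in dict(FL=(.07,.11),FR=(.07,-.11),NR=(-.07,-.11),NL=(-.07,.11)).items():
        b=R@np.array(p)+[dx,dy]; w=seat+b[0]*x+b[1]*y; out[n]=np.r_[w,z0+.04+.0]
    return out
def fit(obs):  # obs: list (cam, corner, pixel) ; rim is 40 mm above underside
    def f(v):
        P=pred(*v); return np.ravel([proj(c,P[n])[0]-p for c,n,p in obs])
    r=least_squares(f,[0,0,0,.05]); return r.x.round(4),r.fun.round(1)
s=lambda u,v:np.array((215+u/4-.4,220+v/4-.4))
E
python3 - <<'E'
from m import *
print(fit([(S,n,s(*p)) for n,p in dict(FL=(181,322),FR=(263,93),NR=(502,103),NL=(467,338)).items()]))
print(fit([(S,n,s(*p)) for n,p in dict(FL=(188,289),FR=(266,65),NR=(503,73),NL=(471,301)).items()]))
s0=S
for n,P in pred(0,0,0,.045).items(): u=proj(S,P)[0]; print(n,((u-[215,220]+.4)*4).round())
E
```

```text
(array([ 0.0028, -0.0088, -0.0037,  0.04  ]), array([ 0. ,  0.1,  0. , -0. , -0. , -0.1, -0. , -0. ]))
(array([ 0.0025, -0.0234,  0.0035,  0.0506]), array([-0.1, -0.3, -0.1,  0.1,  0. ,  0.2,  0.2,  0.1]))
FL [183. 326.]
FR [264.  94.]
NR [505. 103.]
NL [472. 341.]
```

The fit between the two pictures says the tray moved left about 15 mm and dropped about 10 mm, so the pins seem to be in. I back off and check from other views.

```bash
python3 -m pendant '[[[-0.05,0,0,0,0,0],[-0.1,0,0,0,0,0],[0,0,-0.2,0,0,0],[0,0,-0.25,0,0,0],[0,0,-0.25,0,0,0],[0,0,-0.1,0,0,0],[0,0,0,0,0,0]]]'; python3 - <<'E'
from h import *
c=imaging.camera("side"); cv2.imwrite("pics/s14.png",cv2.resize(c["pixels"][220:360,215:405],None,fx=4,fy=4,interpolation=cv2.INTER_CUBIC)); 
c=imaging.camera("top"); cv2.imwrite("pics/t14.png",cv2.resize(c["pixels"][170:330,150:360],None,fx=3.75,fy=3.75,interpolation=cv2.INTER_CUBIC)[:600,:800])
E
```

```text
time_s: 19.6
eef_pos: [0.5907, -0.1061, 0.2229]
eef_rot: [0.002, 0.72, 0.694, 0.001]
wrist_force: [0.0, 0.1, -1.3]
opening: 1.002
```

View pics/s14.png

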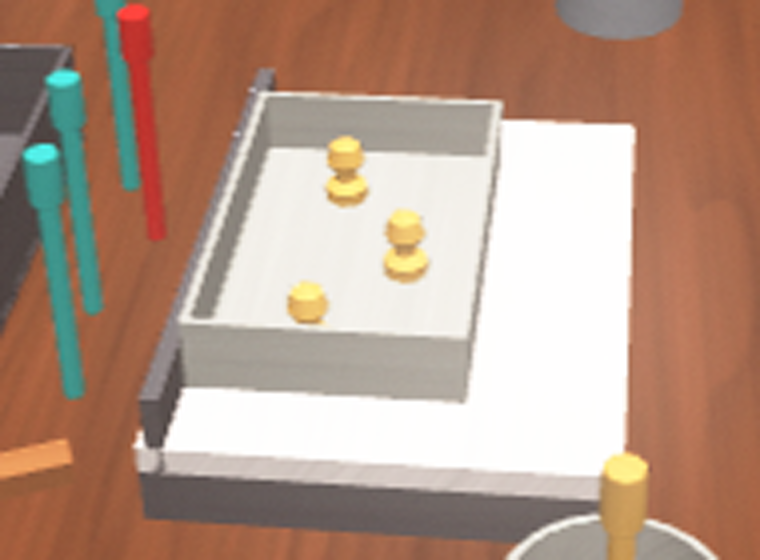

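View pics/t14.png

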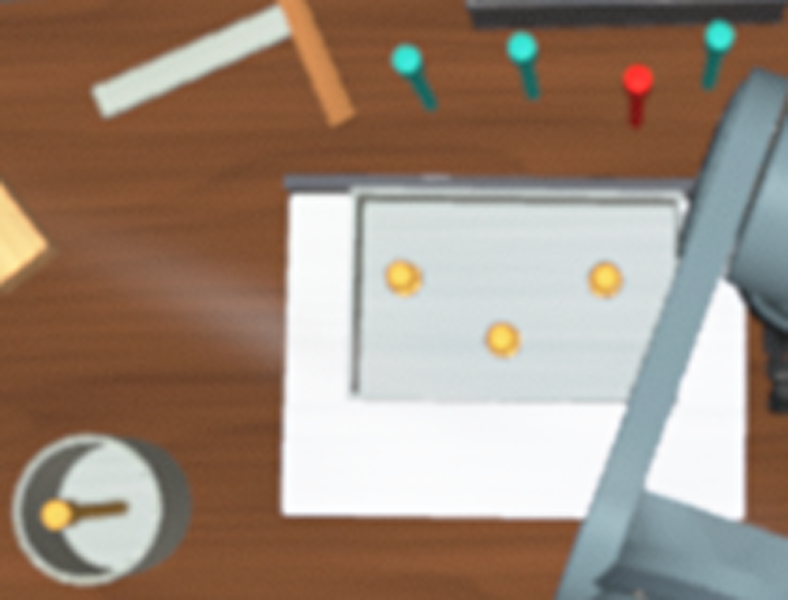

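```bash
python3 - <<'E'
from m import *
np.set_printoptions(precision=4,suppress=True)
t=lambda u,v:np.array([150+u/3.75-.4,170+v/3.75-.4])
print('before FL',tri(T,t(366,296),S,s(328,304)),'NL',tri(T,t(379,497),S,s(607,304)))
print('now FL',tri(T,t(352,190),S,s(181,321)),'NL',tri(T,t(351,396),S,s(467,338)))
o=[(S,n,s(*p)) for n,p in dict(FL=(181,321),FR=(263,93),NR=(502,103),NL=(467,338)).items()]+[(T,'FL',t(352,189)),(T,'NL',t(351,396))]
print(fit(o))
o=[(S,n,s(*p)) for n,p in dict(FL=(188,289),FR=(266,65),NR=(503,73),NL=(471,301)).items()]+[(T,n,(210+u/4.5-.4,200+v/4.5-.4)) for n,u,v in (('FL',180,89),('FR',580,96),('NR',575,347))]
print('pre',fit(o))
E
python3 need.py .45 .2 .2 88.3
```

```text
before FL (array([0.6035, 0.1543, 0.0918]), array([-0.1, -0.9,  0.7,  0.1])) NL (array([0.4706, 0.1465, 0.0916]), array([-0. , -0.2,  0.1,  0. ]))
now FL (array([0.6744, 0.1639, 0.086 ]), array([-0.1, -0.8,  0.6,  0.1])) NL (array([0.5368, 0.1656, 0.083 ]), array([-0. , -0.2,  0.2,  0. ]))
(array([ 0.0016, -0.0037,  0.0011,  0.0437]), array([ 0.1,  0.6, -0.2, -0.2,  0.1, -0.4,  0.6,  0. ,  0.5, -1. , -0.4,
        0.1]))
pre (array([ 0.0006, -0.0177, -0.0018,  0.0542]), array([-0.2, -0.2,  0.4, -0.1,  0.9,  0.2,  0.5,  0.5, -0.4, -0.7, -0. ,
       -1.2,  0.6, -0. ]))
t 19.7 pos [ 0.5895 -0.1052  0.2204] F [-1.  -0.4 -0.3] op 1.001
shift [ 1.499 -0.755  0.103] rows>= 5.4 turn [-1.000e-04 -2.000e-04 -5.026e-01]
```

Two-view fit of the tray underside height: 54.2 mm before and 43.7 mm now, against 45 mm when seated. For a last check I move the arm clear and look at the tray level all round.

```bash
python3 -m pendant '[[[-0.1,-0.25,-0.05,0,0,0],[-0.1,-0.25,-0.05,0,0,0],[-0.1,-0.25,0,0,0,0],[-0.1,-0.2,0,0,0,0],[0,0,0,0,0,0],[0,0,0,0,0,0]]]'; python3 - <<'E'
from h import *
c=imaging.camera("side"); cv2.imwrite("pics/s15.png",c["pixels"]); cv2.imwrite("pics/s15c.png",cv2.resize(c["pixels"][275:330,245:345],None,fx=7,fy=7,interpolation=cv2.INTER_CUBIC))
c=imaging.camera("top"); cv2.imwrite("pics/t15.png",cv2.resize(c["pixels"][170:330,150:360],None,fx=3.75,fy=3.75,interpolation=cv2.INTER_CUBIC)[:600,:800])
E
```

```text
time_s: 20.45
eef_pos: [0.387, -0.1785, 0.2295]
eef_rot: [-0.01, 0.721, 0.693, -0.002]
wrist_force: [-0.2, -0.3, -0.1]
opening: 0.999
```

View pics/s15.png

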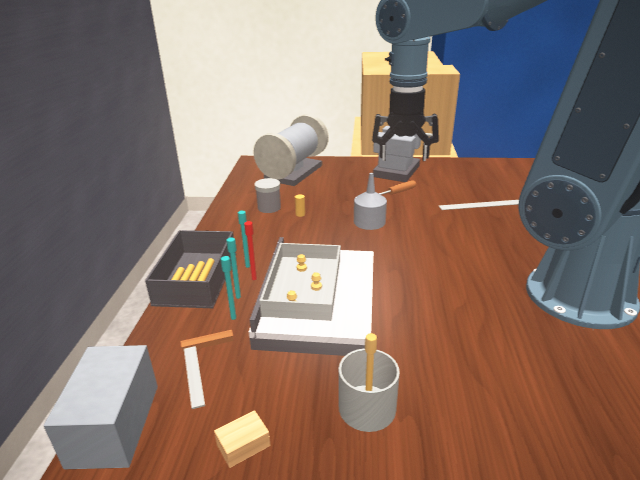

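View pics/s15c.png

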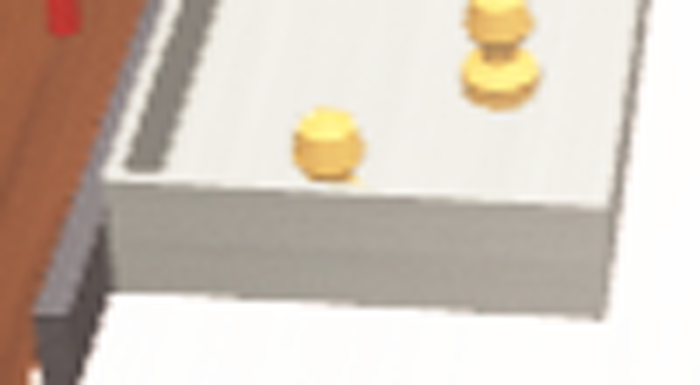

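View pics/t15.png

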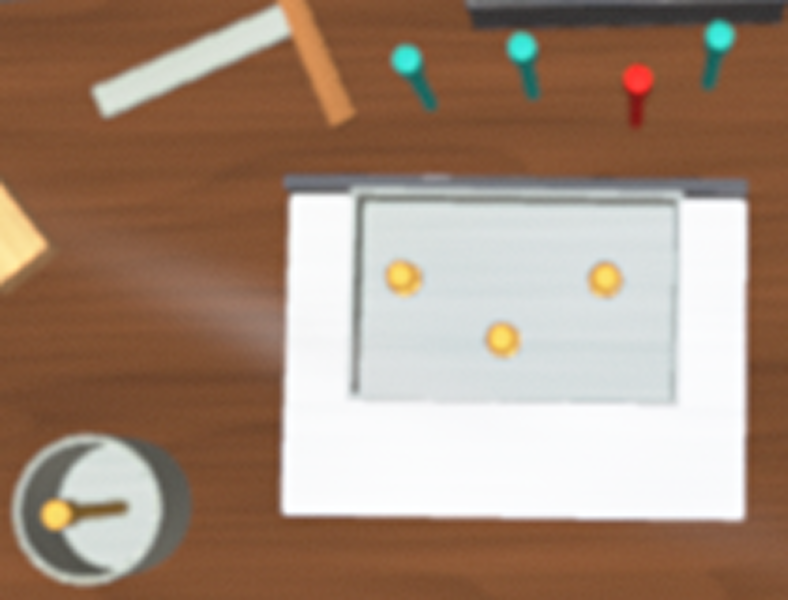

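```bash
python3 - <<'E'
from m import *
np.set_printoptions(precision=4,suppress=True)
t=lambda u,v:np.array([150+u/3.75-.4,170+v/3.75-.4])
si=dict(FL=(181,321),FR=(263,93),NR=(502,103),NL=(467,338)); to=dict(FL=(352,189),FR=(683,191),NR=(677,404),NL=(351,396))
b_s=dict(FL=(328,304),FR=(350,77),NL=(607,304),NR=(590,77)); b_t=dict(FL=(366,296),FR=(688,273),NL=(379,497),NR=(704,476))
for n in si: print(n,'start',tri(T,t(*b_t[n]),S,s(*b_s[n]))[0],'now',tri(T,t(*to[n]),S,s(*si[n]))[0])
print(fit([(S,n,s(*p)) for n,p in si.items()]+[(T,n,t(*p)) for n,p in to.items()]))
E
```

```text
FL start [0.6035 0.1543 0.0918] now [0.6747 0.1639 0.0859]
FR start [ 0.6151 -0.0568  0.0955] now [ 0.6684 -0.0553  0.0844]
NR start [ 0.48   -0.0646  0.0948] now [ 0.5286 -0.0483  0.0857]
NL start [0.4706 0.1465 0.0916] now [0.5368 0.1656 0.083 ]
(array([ 0.0009, -0.0021, -0.0042,  0.0446]), array([ 0. ,  0.6,  0.2, -0.2,  0.6, -0.3,  0.6,  0.3,  0. , -1. ,  0.3,
       -0.3,  1.2, -0.6, -1.3,  0.2]))
```

All four rim corners stand 83 to 86 mm high (85 mm when seated), so the tray is flush. I hand in.

```bash
python3 -c "
from bench import ctrl
print(ctrl.hand_in())"
```

```text
the job is handed in; nothing more can be done
None
```

I finished the job in the order asked and handed it in at about 20.5 s. I lifted the brass rod out and set it foot down in the tin. Then I pushed the tray against the fence with both open fingers and along the fence from the right until it dropped.

**Last checks:**
- **Tray:** the underside fits at 44.6 mm above the bench (45 mm when seated), and all four rim corners are at 83–86 mm (85 mm when seated). It is about 2 mm off centre along the fence, within the pin play. Single corner heights are only good to a few mm.
- **Finials:** all three are standing in the tray.
- **Rod and tin:** the rod stands in the tin, and the tin is upright.
- **Other objects:** the oil can and the look-alike rods look unmoved in the pictures.
- **Forces:** the highest I read was about 17 N, at the end of a move, when the tray met the fence.

No check failed. The single-view side fit of the dropped tray read about 5 mm low, at 40 mm, but the two-view fit gave 44.6 mm.

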